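Point out two suspect parts for the bench recorder

ROBOT

A 7-joint arm with a two-finger parallel gripper is mounted at the origin on the work surface. World frame = base frame: x ahead of the robot, y to its left, z up, the work surface at z = 0. Lengths are in m, angles in rad, forces in N, time in s.
With the tool pointing down it reaches from about 0.425 to 0.925 m from the base axis. Payload 6.8 kg.
Tool frame: the origin (TCP) lies at the very end of the fingers, on their centre line; the grasp point (between the pads) lies 19 mm behind it (r.tcp_to_grasp is the distance from the TCP to the grasp point, in m); z points along the fingers, y is the line along which they close (so a half turn about z gives the same grasp; the last joint's range is limited). The gripper opens to 85 mm and grips with 20 to 120 N. Pads are 22 mm wide; open, the fingers measure 114 mm over their backs; the gripper's body (76 mm by 85 mm) begins 54 mm behind the grasp point. The pads swing forward as they close: fully open they stand 13 mm farther back than shut.
Start: joints at [1.138, 0.477, 0.022, 1.555, -0.011, 1.109, -0.083], TCP at [0.215, -0.64, 0.231] pointing down, gripper open.
Joint ranges: [-2.96, 2.96], [-0.34, 2.1], [-1.41, 1.46], [0.24, 2.44], [-1.37, 4.51], [0.17, 1.92], [-2.96, 2.96]. Speed limits (rad/s): [2.39, 2.39, 3.14, 3.14, 3.14, 3.14, 3.14].

INTERFACE

Orientations are given as a rotation vector (axis times angle).
In Python, from bench import r gives the robot as it stands.
- The arm moves only by the tool step_arm, never from a script. Its argument "moves" is a list of rows, each a list of 7 numbers: the shift along the tool's x, y, z in mm, then the turn, a rotation vector about the tool's x, y, z in rad, then the finger opening in mm, from 0 to 85.4. A call has 1 to 8 rows; each row is the pose to reach, as a shift and turn from the pose commanded when the call began, along the tool's axes at that moment; what a row does not reach only later rows make up. A row lasts 1/10 s, in which the tool goes at most 50 mm and 8.59 degrees, less where a joint would pass 70% of its speed; a pose out of reach is approached as far as the arm can. A call with a gripper value outside its range is refused whole. The fingers move at their own pace and stop on an object; "grip_force" is the grip in N (left out, the last holds). Time passes only in rows, so rows that repeat a pose let the fingers close. It gives the time, the measured TCP pose, the force, the opening and the grip force at its end, in the units of the state.
- r.get_obs(): the state, without advancing time (a new reading comes with each control period).
- r.grab_frame(name): name is "scene" or "top"; returns a dict with "image" (480x640x3 uint8, red, green, blue), "depth" (480x640 float32, m along the optical axis (not along the pixel's ray), 0 where there is no reading), "mtx" (3x3 intrinsics, pixels), "rvec" (rotation vector, rad) and "tvec" (3), from world to camera coordinates, as OpenCV has them. Camera axes: x right, y down, z forward; pixel columns grow to the right and rows downward; lengths in m; the calibration is good to about 2 mm. A picture is of the moment at which its call begins.
- r.hand_in(): hands the job in; it is judged then, once.
The state is a dict: "clock": time; "joints": joint angles; "qvel": joint speeds; "tau": joint torques, N m; "tcp_pos": TCP position; "orientation": TCP orientation; "contact_force": force on the tool from outside, world axes, zero at the start; "moment": the same for the moment, N m; "grip_width": finger opening in m; "gripper_force": force on a finger pad.
Only numpy, scipy, OpenCV 4.12 (cv2) and the standard library are available. Lean on these libraries where they do the work, as an engineer would, in place of code of your own. Each camera call takes 0.05 s, during which the arm holds its last target. There are 200 camera calls.

TASK

Start the bench recorder by pressing the larger of its two round buttons fully down and letting it spring back; then point from above at the tallest round capacitor on the blue circuit board, keeping the fingertips still one to three centimetres over the middle of its top for a good two seconds, then point the same way at the finned heat sink for a good two seconds and finish there, still pointing at it. The parts are not soldered yet, so touch nothing on the board, stay high when crossing it and do not point at any other part. Leave the small button and everything else on the bench alone.

Things in the scene. Friction and masses are not known exactly. Their poses are not given: they have to be found in the camera images.
- board: blue circuit board, 170 (x) by 240 (y) by 4 mm, clamped by its two short ends in a fixed aluminium holder. Origin on the bench under the board's middle; the board's top is 34 mm above the bench, the holder nowhere higher. x, y along its edges. Besides small soldered parts (a white connector 9 mm tall is the highest) five loose parts stand on it, about 75 mm apart across y and 100 mm across x; which stands where varies
- tall_cap: black upright round capacitor, flat aluminium top, loose, standing on the circuit board: the tallest, 22 mm diameter, 50 mm tall. Origin at the centre of its underside
- tall_cap_top (a point): centre of the top of the tallest capacitor, 84 mm above the bench
- heatsink: finned aluminium heat sink, loose, standing on the board: a 38 by 38 by 5 mm base with five upright plate fins, 26 mm tall in all. Origin at the centre of its underside
- heatsink_top (a point): centre of the heat sink at the height of its fin tips, 60 mm above the bench
- mid_cap: black upright round capacitor, flat aluminium top, loose, standing on the circuit board: 22 mm diameter, 28 mm tall. Bystander. Origin at the centre of its underside
- mid_cap_top (a point): centre of its top, 62 mm above the bench
- wide_cap: black upright round capacitor, flat aluminium top, loose, standing on the circuit board: wide and squat, 35 mm diameter, 22 mm tall. Bystander. Origin at the centre of its underside
- wide_cap_top (a point): centre of its top, 56 mm above the bench
- film_cap: black box-shaped capacitor, loose, 16 by 34 by 24 mm tall, standing on the board. Bystander. Origin at the centre of its underside
- film_cap_top (a point): centre of its top, 58 mm above the bench
- recorder: grey recorder box fixed to the bench, 100 (x) by 160 (y) by 45 mm tall, with two grey round push buttons in black housings on its top: the large one 40 mm to the +y side of the box's middle, the small one 45 mm to the -y side, both 15 mm to its -x side. Origin at the centre of its underside. Box and board stand side by side; either may be on the left
- big_button_top (a point): centre of the top face of the large button (36 mm diameter); 67 mm above the bench when up and moves down with it; its black housing, 52 mm across, stands 57 mm above the bench. Pressed straight down
- big_button (a joint): travel of the large button: 0 up, 0.006 m fully down. Spring return; fully down takes 5 N
- small_button_top (a point): centre of the top face of the small button (20 mm diameter), 67 mm above the bench. Bystander
- small_button (a joint): travel of the small button: 0 up, 0.006 m fully down, 5 N
- tip_cleaner: brass pot of a soldering-tip cleaner, 72 mm diameter, 40 mm tall, loose, beyond the board and recorder. Bystander. Origin at the centre of its underside
- spool: grey solder spool standing on its flange, 56 mm diameter, 46 mm tall, loose, far left. Bystander. Origin at the centre of its underside
- flux_jar: small lidded jar, 44 mm diameter, 45 mm tall, loose, far right. Bystander. Origin at the centre of its underside
- driver: screwdriver lying on the bench, about 200 mm long, 26 mm thick at the handle, loose, far right, nearer the robot. Bystander. Origin under its middle, along x

How it is judged:
By the outcome, as a careful person would: the job done as asked, in the order asked, and still so for the second after the job is handed in, with the robot touching nothing.
It also fails if it takes over 51 s, if anything falls off the work surface, if the arm or the gripper's body presses on something with over 40 N, if the wrist force passes 120 N, or if a joint passes its speed limit or range.

## Working session

There is one attempt and no reset: what is moved stays moved. The work goes in short steps, Python scripts to look and compute and a tool call to move; the robot and the scene stay as the last step left them, time stands still between calls to the robot, and variables do not carry over. Pictures are saved under pics/ and viewed, at most 10 in all, crops included, and the job is handed in when it is done.

Besides the shell and the picture viewer there is one more tool, called as name(argument=value, ...), one argument or row to a line, values as JSON. step_arm: Moves the arm, as the interface text tells. Its arguments: {"type":"object","properties":{"moves":{"type":"array","items":{"type":"array","items":{"type":"number"}}},"grip_force":{"type":"number"}},"required":["moves"]}

```bash
mkdir -p pics; cat > h.py <<'E'
import numpy as np,cv2
from bench import r
def grab(n,save=None):
    f=r.grab_frame(n)
    if save: cv2.imwrite(f'pics/{save}.png',f['image'][:,:,::-1])
    np.savez(f'pics/{n}.npz',**f)
    return f
def world(f):
    K=f['mtx'];R=cv2.Rodrigues(np.array(f['rvec'],float))[0];t=np.array(f['tvec']).ravel()
    v,u=np.mgrid[:480,:640];d=f['depth']
    p=np.stack([(u-K[0,2])/K[0,0]*d,(v-K[1,2])/K[1,1]*d,d],-1)
    w=(p-t)@R; w[d==0]=np.nan
    return w
E
python3 - <<'E'
from h import *
for n in('scene','top'):
    f=grab(n,n+'0');R=cv2.Rodrigues(np.array(f['rvec'],float))[0];print(n,-R.T@np.ravel(f['tvec']))
o=r.get_obs();print(o['clock'],o['tcp_pos'],o['orientation'],o['contact_force'],cv2.Rodrigues(np.array(o['orientation'],float))[0].round(3))
E
```

```text
scene [1.24856862 0.0397142  0.99476817]
top [0.47269049 0.00575376 1.15523092]
0.1 [ 0.21522998 -0.63921753  0.23043637] [-3.09868271e+00 -5.07771427e-01  6.06682295e-04] [ 1.07319101 -0.82054566  0.0132156 ] [[ 0.948  0.319 -0.001]
 [ 0.319 -0.948  0.001]
 [-0.    -0.002 -1.   ]]
```

View pics/top0.png

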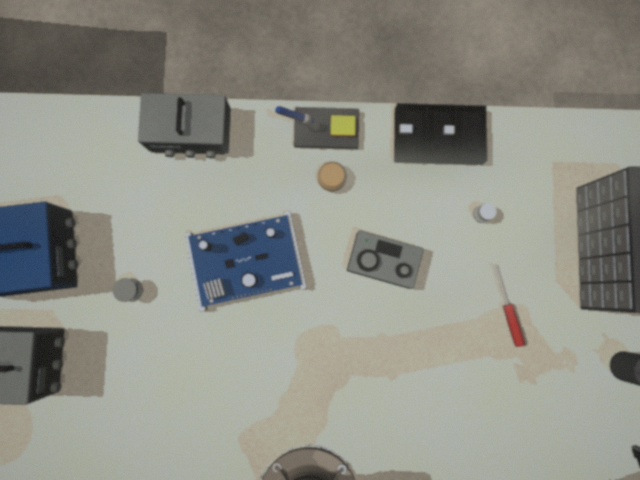

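View pics/scene0.png

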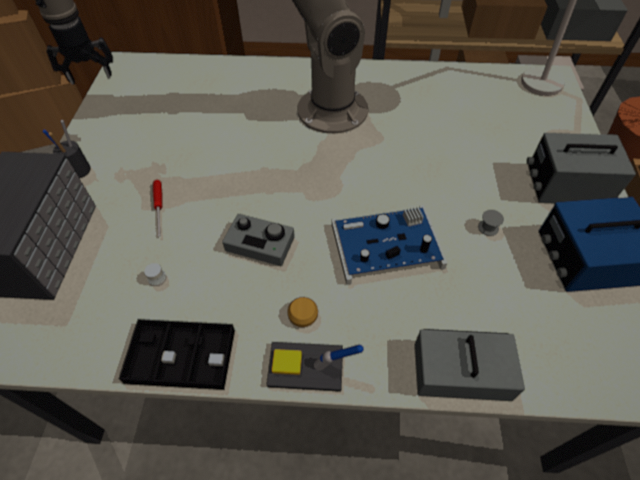

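The top view shows the board at about (247,262), with caps at (204,245), (271,232) and (249,280), a film cap at (241,239) and the heat sink at (213,289). The recorder's large button is at (369,260). In the scene view, the cap at (427,242) looks tallest, and the heat sink is at (413,215). Next I measure heights from both views.

```bash
python3 - <<'E'
from h import *
from scipy import ndimage as nd
for n in('top','scene'):
    f=dict(np.load(f'pics/{n}.npz'));w=world(f)
    box=(slice(205,320),slice(180,440)) if n=='top' else (slice(195,290),slice(215,455))
    m=np.zeros((480,640),bool);m[box]=1
    z=w[...,2]
    print(n,'bench z',np.nanmedian(z[300:315,330:400]) if n=='top' else np.nanmedian(z[280:300,220:280]))
    for lo in (.048,.0615):
      l,k=nd.label(m&(z>lo))
      for i in range(1,k+1):
        q=l==i
        if q.sum()<6: continue
        p=w[q];v,u=np.nonzero(q);t=p[p[:,2]>np.percentile(p[:,2],50)-.006]
        print(lo,q.sum(),'px',u.mean().round(1),v.mean().round(1),'top mean',t.mean(0).round(4),'mid',((t.min(0)+t.max(0))/2).round(4),'ext',(np.ptp(t,axis=0)).round(3),'zmax',p[:,2].max().round(4))
f=dict(np.load('pics/top.npz'))
a=cv2.resize(f['image'][205:320,180:440,::-1],None,fx=3,fy=3,interpolation=cv2.INTER_CUBIC)
g=dict(np.load('pics/scene.npz'));b=cv2.resize(g['image'][195:280,215:455,::-1],(780,276),interpolation=cv2.INTER_CUBIC)
a=a[:320];cv2.imwrite('pics/crop.png',np.vstack([a,b]))
E
```

```text
top bench z -0.0010275014414763638
0.048 74 px 270.2 232.3 top mean [0.6084 0.1043 0.0608] mid [0.6087 0.1037 0.0605] ext [0.019 0.021 0.009] zmax 0.0649
0.048 108 px 240.4 237.8 top mean [0.594  0.1731 0.0564] mid [0.5935 0.1731 0.0555] ext [0.029 0.035 0.01 ] zmax 0.0604
0.048 102 px 204.4 245.2 top mean [0.5734 0.2522 0.083 ] mid [0.5735 0.2522 0.0825] ext [0.021 0.021 0.008] zmax 0.0864
0.048 395 px 367.9 259.9 top mean [ 0.5502 -0.1225  0.061 ] mid [ 0.5504 -0.1234  0.0621] ext [0.051 0.051 0.017] zmax 0.0708
0.048 192 px 403.4 270.0 top mean [ 0.5292 -0.2049  0.0586] mid [ 0.5293 -0.2057  0.06  ] ext [0.032 0.035 0.018] zmax 0.069
0.048 178 px 248.7 279.8 top mean [0.4977 0.15   0.055 ] mid [0.4971 0.1504 0.0545] ext [0.032 0.035 0.01 ] zmax 0.0594
0.048 34 px 221.2 285.9 top mean [0.4821 0.2124 0.0578] mid [0.4816 0.212  0.058 ] ext [0.036 0.012 0.01 ] zmax 0.0631
0.048 35 px 217.5 287.3 top mean [0.4792 0.2206 0.0581] mid [0.4791 0.2204 0.0591] ext [0.036 0.012 0.011] zmax 0.0646
0.048 32 px 213.8 288.6 top mean [0.4759 0.2289 0.058 ] mid [0.4755 0.2291 0.0578] ext [0.034 0.0
[... 1554 characters left out ...]
an [0.5956 0.1737 0.058 ] mid [0.5932 0.1746 0.0578] ext [0.032 0.035 0.011] zmax 0.0632
0.048 84 px 364.2 253.8 top mean [0.6106 0.104  0.0616] mid [0.6094 0.1037 0.0621] ext [0.022 0.02  0.013] zmax 0.0686
0.0615 42 px 242.7 220.2 top mean [ 0.5305 -0.2051  0.0665] mid [ 0.5292 -0.2059  0.0669] ext [0.022 0.018 0.008] zmax 0.0707
0.0615 134 px 273.9 228.4 top mean [ 0.5527 -0.1227  0.0673] mid [ 0.5512 -0.123   0.0668] ext [0.035 0.035 0.01 ] zmax 0.0721
0.0615 102 px 426.0 240.4 top mean [0.5755 0.2527 0.0837] mid [0.573  0.2528 0.0824] ext [0.022 0.021 0.013] zmax 0.089
0.0615 39 px 364.7 252.5 top mean [0.6106 0.105  0.0634] mid [0.6098 0.1045 0.0651] ext [0.021 0.017 0.007] zmax 0.0686
```

View pics/crop.png

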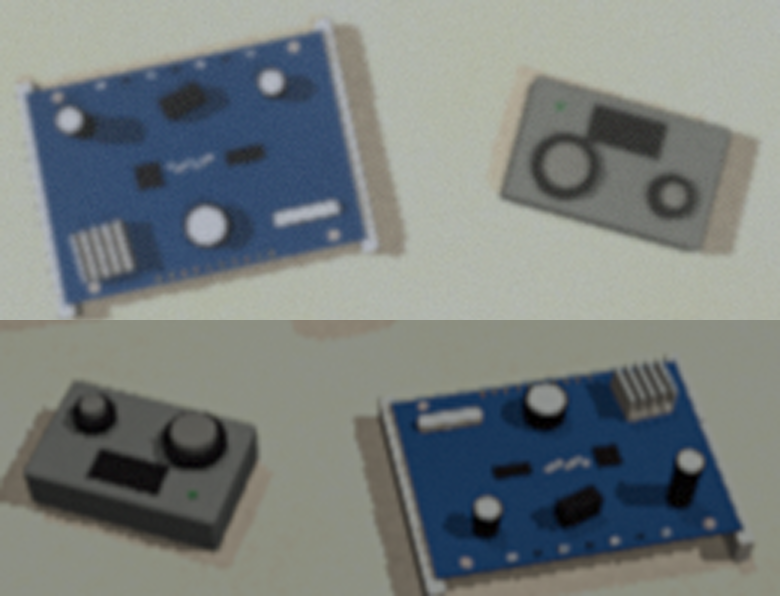

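step_arm(
  moves=[
    [15,-12,0,0,0,0,0],
    [45,-36,0,0,0,0,0],
    [80,-63,0,0,0,0,0],
    [117,-92,0,0,0,0,0],
    [154,-122,0,0,0,0,0],
    [191,-151,0,0,0,0,0],
    [226,-179,0,0,0,0,0],
    [250,-198,0,0,0,0,0],
  ],
  grip_force=20,
)

```text
clock: 0.9
tcp_pos: [0.3909, -0.3689, 0.2311]
orientation: [-3.098, -0.513, -0.001]
contact_force: [0.2, -0.3, 0.0]
grip_width: 0.0002
gripper_force: 0.0
```

step_arm(
  moves=[
    [30,-24,0,0,0,0,0],
    [65,-51,0,0,0,0,0],
    [100,-79,0,0,0,0,0],
    [135,-106,0,0,0,0,0],
    [170,-134,0,0,0,0,0],
    [205,-162,0,0,0,0,0],
    [226,-179,0,0,0,0,0],
    [233,-184,0,0,0,0,0],
  ],
)

```text
clock: 1.7
tcp_pos: [0.5525, -0.1196, 0.231]
orientation: [-3.097, -0.516, -0.001]
contact_force: [0.1, 0.4, -0.1]
grip_width: 0.0002
gripper_force: 0.0
```

```bash
cat >> h.py <<'E'
def to(x,y,z):
    o=r.get_obs();R=cv2.Rodrigues(np.array(o['orientation'],float))[0]
    print(o['clock'],o['tcp_pos'].round(4) if hasattr(o['tcp_pos'],'round') else o['tcp_pos'],o['grip_width'],o['contact_force'],np.round(o['joints'],2),'\nmove mm',(1000*R.T@(np.array([x,y,z])-o['tcp_pos'])).round(1),'\n',R.round(3))
E
python3 -c "
from h import *
to(.551,-.1235,.067)"
```

```text
1.7 [ 0.5525 -0.1196  0.231 ] 0.0002133552031550914 [ 0.14702067  0.4460956  -0.14058981] [ 0.32  0.31 -0.26  1.81  0.09  1.03 -1.22] 
move mm [ -2.8   3.5 164. ] 
 [[ 0.946  0.324  0.   ]
 [ 0.324 -0.946  0.002]
 [ 0.001 -0.002 -1.   ]]
```

step_arm(
  moves=[
    [0,0,15,0,0,0,0],
    [-2,3,45,0,0,0,0],
    [-3,4,80,0,0,0,0],
    [-3,4,110,0,0,0,0],
    [-3,4,132,0,0,0,0],
    [-3,4,145,0,0,0,0],
    [-3,4,150,0,0,0,0],
    [-3,4,150,0,0,0,0],
  ],
)

```text
clock: 2.5
tcp_pos: [0.5495, -0.1289, 0.0812]
orientation: [3.1, 0.507, -0.001]
contact_force: [-0.1, 0.7, 1.0]
grip_width: 0.0002
gripper_force: 0.0
```

step_arm(
  moves=[
    [0,0,4,0,0,0,0],
    [0,0,8,0,0,0,0],
    [0,0,12,0,0,0,0],
    [0,0,15,0,0,0,0],
    [0,0,17,0,0,0,0],
    [0,0,18,0,0,0,0],
    [0,0,18,0,0,0,0],
    [0,0,18,0,0,0,0],
  ],
)

```text
clock: 3.3
tcp_pos: [0.5499, -0.1284, 0.0636]
orientation: [3.1, 0.508, 0.0]
contact_force: [-2.0, -0.1, 2.9]
grip_width: 0.0001
gripper_force: 1.7
```

step_arm(
  moves=[
    [0,0,1,0,0,0,0],
    [0,0,2,0,0,0,0],
    [0,0,3,0,0,0,0],
    [0,0,3.5,0,0,0,0],
    [0,0,3.5,0,0,0,0],
  ],
)

```text
clock: 3.8
tcp_pos: [0.5499, -0.1284, 0.0609]
orientation: [3.1, 0.508, 0.001]
contact_force: [-4.3, 0.4, 15.0]
grip_width: -0.0002
gripper_force: 7.4
```

The force jumped to 15 N at z=0.061, so the button is fully down. I'll let it up, then check it.

step_arm(
  moves=[
    [0,0,0,0,0,0,0],
    [0,0,-5,0,0,0,0],
    [0,0,-15,0,0,0,0],
    [0,0,-40,0,0,0,0],
    [0,0,-75,0,0,0,0],
    [0,0,-110,0,0,0,0],
    [0,0,-135,0,0,0,0],
    [0,0,-145,0,0,0,0],
  ],
)

```text
clock: 4.6
tcp_pos: [0.5509, -0.1284, 0.2076]
orientation: [3.099, 0.508, 0.006]
contact_force: [-0.1, -0.2, 0.1]
grip_width: -0.0003
gripper_force: 0.0
```

```bash
python3 -c "
from h import *
to(.5733,.2525,.104)
f=grab('scene','s1')
w=world(f);m=np.zeros((480,640),bool);m[222:234,265:283]=1
p=w[m&(w[...,2]>.0615)];print(len(p),p.mean(0))"
```

```text
4.6 [ 0.5509 -0.1284  0.2076] -0.00031825037976211293 [-0.14918658 -0.23553654  0.14435297] [ 0.33  0.33 -0.26  1.84  0.1   0.98 -1.22] 
move mm [ 142.4 -354.1  103.4] 
 [[ 0.948  0.319  0.004]
 [ 0.319 -0.948 -0.001]
 [ 0.004  0.002 -1.   ]]
130 [ 0.55180532 -0.12262692  0.06709665]
```

step_arm(
  moves=[
    [4,-11,0,0,0,0,0],
    [16,-39,0,0,0,0,0],
    [31,-78,0,0,0,0,0],
    [48,-120,0,0,0,0,0],
    [65,-162,0,0,0,0,0],
    [82,-204,0,0,0,0,0],
    [99,-246,0,0,0,0,0],
    [114,-284,0,0,0,0,0],
  ],
)

```text
clock: 5.45
tcp_pos: [0.5652, 0.1803, 0.2025]
orientation: [-3.099, -0.511, 0.006]
contact_force: [0.5, -0.3, 0.1]
grip_width: 0.0003
gripper_force: 0.0
```

step_arm(
  moves=[
    [12,-31,0,0,0,0,0],
    [20,-51,0,0,0,0,0],
    [26,-64,0,0,0,0,0],
    [28,-70,0,0,0,0,0],
    [28,-70,0,0,0,0,0],
  ],
)

```text
clock: 5.95
tcp_pos: [0.5707, 0.2527, 0.2038]
orientation: [3.1, 0.509, -0.003]
contact_force: [0.2, 0.4, 0.3]
grip_width: -0.0001
gripper_force: 0.0
```

```bash
python3 -c "
from h import *
to(.5733,.2525,.104)"
```

```text
5.95 [0.5707 0.2527 0.2038] -0.00013672026539477978 [0.2059211  0.37669608 0.29192008] [-0.24  0.45 -0.37  1.69  0.18  1.04 -1.92] 
move mm [ 2.5  1.  99.8] 
 [[ 0.947  0.32  -0.002]
 [ 0.32  -0.947 -0.001]
 [-0.002  0.    -1.   ]]
```

step_arm(
  moves=[
    [1,0,8,0,0,0,0],
    [2,1,25,0,0,0,0],
    [2,1,48,0,0,0,0],
    [2,1,70,0,0,0,0],
    [2,1,86,0,0,0,0],
    [2,1,95,0,0,0,0],
    [2,1,99,0,0,0,0],
    [2,1,99,0,0,0,0],
  ],
)

```text
clock: 6.75
tcp_pos: [0.5737, 0.2519, 0.1057]
orientation: [3.1, 0.507, -0.0]
contact_force: [-0.1, 0.6, 0.2]
grip_width: 0.0001
gripper_force: 0.0
```

```bash
python3 -c "
from h import *
to(.5733,.2525,.104)
grab('scene','s2')"
```

```text
6.75 [0.5737 0.2519 0.1057] 0.0001283384372019193 [-0.08613881  0.58225735  0.15934007] [-0.26  0.56 -0.35  1.76  0.24  0.86 -1.96] 
move mm [-0.2 -0.7  1.7] 
 [[ 0.948  0.319 -0.   ]
 [ 0.319 -0.948 -0.   ]
 [-0.     0.    -1.   ]]
```

View pics/s2.png

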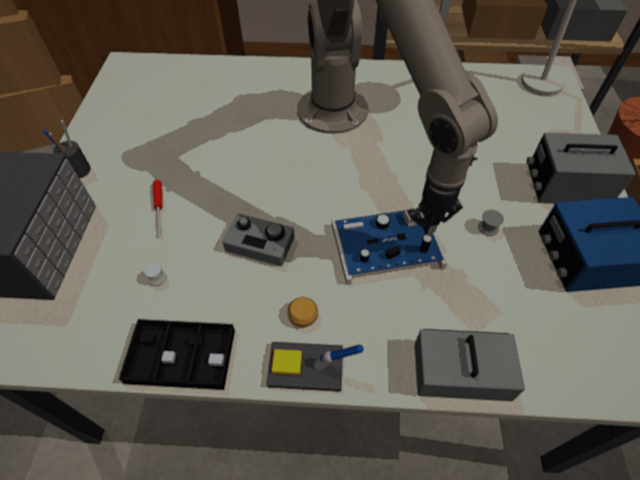

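The closed fingertips stand just above the tall cap at (428,238), and nothing has been disturbed. Holding.

step_arm(
  moves=[
    [0,0,0,0,0,0,0],
    [0,0,0,0,0,0,0],
    [0,0,0,0,0,0,0],
    [0,0,0,0,0,0,0],
    [0,0,0,0,0,0,0],
    [0,0,0,0,0,0,0],
    [0,0,0,0,0,0,0],
    [0,0,0,0,0,0,0],
  ],
)

```text
clock: 7.6
tcp_pos: [0.5735, 0.2522, 0.1058]
orientation: [3.1, 0.508, -0.0]
contact_force: [-0.5, 0.8, -0.1]
grip_width: -0.0
gripper_force: 0.0
```

step_arm(
  moves=[
    [0,0,0,0,0,0,0],
    [0,0,0,0,0,0,0],
    [0,0,0,0,0,0,0],
    [0,0,0,0,0,0,0],
    [0,0,0,0,0,0,0],
    [0,0,0,0,0,0,0],
    [0,0,0,0,0,0,0],
    [0,0,0,0,0,0,0],
  ],
)

```text
clock: 8.4
tcp_pos: [0.5735, 0.2522, 0.1058]
orientation: [3.1, 0.508, -0.0]
contact_force: [-0.5, 0.8, 0.7]
grip_width: -0.0001
gripper_force: 0.0
```

step_arm(
  moves=[
    [0,0,0,0,0,0,0],
    [0,0,0,0,0,0,0],
    [0,0,0,0,0,0,0],
    [0,0,0,0,0,0,0],
    [0,0,0,0,0,0,0],
    [0,0,0,0,0,0,0],
    [0,0,0,0,0,0,0],
    [0,0,0,0,0,0,0],
  ],
)

```text
clock: 9.2
tcp_pos: [0.5735, 0.2522, 0.1058]
orientation: [3.1, 0.508, 0.0]
contact_force: [0.1, -0.3, -0.8]
grip_width: -0.0001
gripper_force: 0.0
```

step_arm(
  moves=[
    [0,0,0,0,0,0,0],
    [0,0,0,0,0,0,0],
    [0,0,0,0,0,0,0],
    [0,0,0,0,0,0,0],
    [0,0,0,0,0,0,0],
    [0,0,0,0,0,0,0],
    [0,0,0,0,0,0,0],
    [0,0,0,0,0,0,0],
  ],
)

```text
clock: 10.0
tcp_pos: [0.5736, 0.2522, 0.1058]
orientation: [-3.1, -0.508, -0.0]
contact_force: [0.6, -0.9, 0.5]
grip_width: -0.0004
gripper_force: 0.0
```

step_arm(
  moves=[
    [0,0,-8,0,0,0,0],
    [0,0,-25,0,0,0,0],
    [0,0,-42,0,0,0,0],
    [0,0,-55,0,0,0,0],
    [0,0,-60,0,0,0,0],
    [0,0,-60,0,0,0,0],
  ],
)

```text
clock: 10.6
tcp_pos: [0.574, 0.2524, 0.1667]
orientation: [-3.1, -0.508, -0.002]
contact_force: [0.2, 0.3, -0.2]
grip_width: 0.0001
gripper_force: 0.0
```

```bash
python3 -c "
from h import *
to(.4765,.2295,.080)"
```

```text
10.6 [0.574  0.2524 0.1667] 0.00010802471780290123 [ 0.21904937  0.30684775 -0.1659131 ] [-0.24  0.49 -0.37  1.72  0.21  0.97 -1.93] 
move mm [-99.8  -9.4  86.5] 
 [[ 0.948  0.319  0.001]
 [ 0.319 -0.948  0.001]
 [ 0.002 -0.    -1.   ]]
```

step_arm(
  moves=[
    [-8,-1,0,0,0,0,0],
    [-28,-3,0,0,0,0,0],
    [-52,-5,0,0,0,0,0],
    [-76,-7,0,0,0,0,0],
    [-93,-9,0,0,0,0,0],
    [-100,-9,0,0,0,0,0],
    [-100,-9,0,0,0,0,0],
    [-100,-9,0,0,0,0,0],
  ],
)

```text
clock: 11.4
tcp_pos: [0.4765, 0.2288, 0.1657]
orientation: [-3.1, -0.507, -0.001]
contact_force: [0.3, -0.5, -0.2]
grip_width: -0.0003
gripper_force: 0.0
```

step_arm(
  moves=[
    [0,0,8,0,0,0,0],
    [0,0,25,0,0,0,0],
    [0,0,45,0,0,0,0],
    [0,0,63,0,0,0,0],
    [0,0,76,0,0,0,0],
    [0,0,83,0,0,0,0],
    [0,0,85,0,0,0,0],
    [0,0,85,0,0,0,0],
  ],
)

```text
clock: 12.2
tcp_pos: [0.4761, 0.229, 0.0809]
orientation: [-3.1, -0.508, -0.0]
contact_force: [0.8, 1.0, -0.1]
grip_width: -0.0003
gripper_force: 0.0
```

```bash
python3 -c "
from h import *
to(.4765,.2295,.080)
f=grab('scene');cv2.imwrite('pics/s3.png',cv2.resize(f['image'][150:300,330:530,::-1],None,fx=4,fy=4))"
```

```text
12.2 [0.4761 0.229  0.0809] -0.000286713807820942 [ 0.79882582  1.04134211 -0.0869689 ] [-0.27  0.46 -0.37  2.01  0.25  0.71 -2.04] 
move mm [ 0.5 -0.4  0.9] 
 [[ 0.948  0.319  0.   ]
 [ 0.319 -0.948  0.   ]
 [ 0.    -0.    -1.   ]]
```

View pics/s3.png

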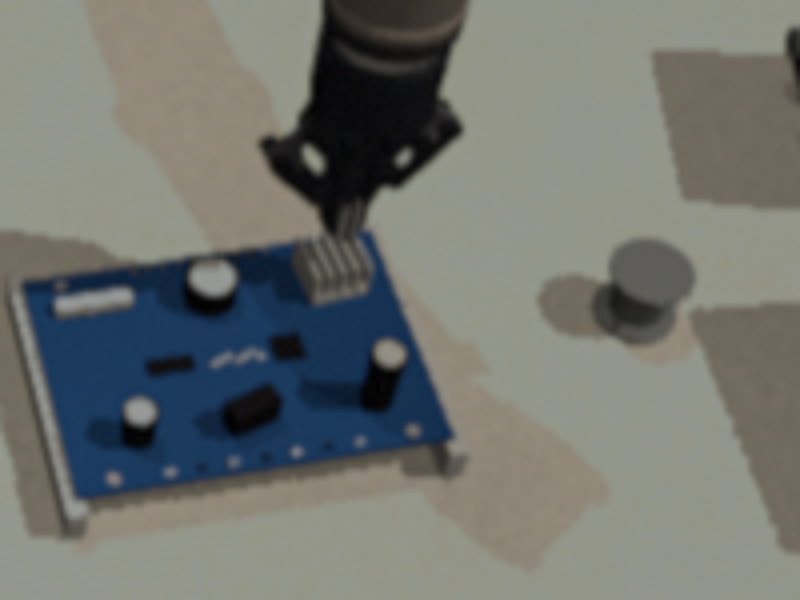

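The fingertips hover over the heat sink (crop 345,235), and every part is standing where it was. I'll hold, then hand in.

step_arm(
  moves=[
    [0,0,0,0,0,0,0],
    [0,0,0,0,0,0,0],
    [0,0,0,0,0,0,0],
    [0,0,0,0,0,0,0],
    [0,0,0,0,0,0,0],
    [0,0,0,0,0,0,0],
    [0,0,0,0,0,0,0],
    [0,0,0,0,0,0,0],
  ],
)

```text
clock: 13.05
tcp_pos: [0.4759, 0.2288, 0.0808]
orientation: [3.1, 0.508, -0.0]
contact_force: [0.0, -0.4, -0.1]
grip_width: 0.0003
gripper_force: 0.0
```

step_arm(
  moves=[
    [0,0,0,0,0,0,0],
    [0,0,0,0,0,0,0],
    [0,0,0,0,0,0,0],
    [0,0,0,0,0,0,0],
    [0,0,0,0,0,0,0],
    [0,0,0,0,0,0,0],
    [0,0,0,0,0,0,0],
    [0,0,0,0,0,0,0],
  ],
)

```text
clock: 13.85
tcp_pos: [0.4759, 0.2288, 0.0808]
orientation: [3.1, 0.508, 0.0]
contact_force: [0.5, 0.2, -0.6]
grip_width: 0.0
gripper_force: 0.0
```

step_arm(
  moves=[
    [0,0,0,0,0,0,0],
    [0,0,0,0,0,0,0],
    [0,0,0,0,0,0,0],
    [0,0,0,0,0,0,0],
    [0,0,0,0,0,0,0],
    [0,0,0,0,0,0,0],
    [0,0,0,0,0,0,0],
    [0,0,0,0,0,0,0],
  ],
)

```text
clock: 14.65
tcp_pos: [0.4759, 0.2288, 0.0808]
orientation: [3.1, 0.508, 0.0]
contact_force: [0.3, 0.4, -0.7]
grip_width: -0.0
gripper_force: 0.0
```

step_arm(
  moves=[
    [0,0,0,0,0,0,0],
    [0,0,0,0,0,0,0],
    [0,0,0,0,0,0,0],
    [0,0,0,0,0,0,0],
    [0,0,0,0,0,0,0],
    [0,0,0,0,0,0,0],
    [0,0,0,0,0,0,0],
    [0,0,0,0,0,0,0],
  ],
)

```text
clock: 15.45
tcp_pos: [0.4759, 0.2288, 0.0808]
orientation: [3.1, 0.508, -0.0]
contact_force: [0.1, -0.1, -0.4]
grip_width: 0.0001
gripper_force: 0.0
```

```bash
python3 -c "
from h import *
to(.4765,.2295,.080);print(r.hand_in())"
```

```text
15.45 [0.4759 0.2288 0.0808] 9.743825242855709e-05 [ 0.08028585 -0.111386   -0.35933609] [-0.27  0.46 -0.37  2.01  0.25  0.71 -2.04] 
move mm [ 0.8 -0.5  0.8] 
 [[ 0.948  0.319 -0.   ]
 [ 0.319 -0.948 -0.   ]
 [-0.     0.    -1.   ]]
the job is handed in; nothing more can be done
None
```

I pressed the large button fully down and it sprang back, then pointed about 2 cm above the tall capacitor and then the heat sink for over 3 s each, and handed in at 15.5 s still over the heat sink, with no contact on the board.

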